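Dock the cleaner bottle and take off its safety cap

ROBOT

A 6-joint arm with a two-finger parallel gripper is mounted at the origin on a cart in front of the work surface, level with it; the furniture and walls round the work are solid. World frame = base frame: x ahead of the robot, y to its left, z up, the work surface at z = 0. Lengths are in mm, angles in rad, forces in N, time in s.
With the tool pointing down it reaches from about 300 to 950 mm from the base axis. Payload 3.1 kg.
Tool frame: the origin (TCP) lies midway between the tips of the shut fingers; the grasp point (between the pads) lies 19 mm behind it; z points along the fingers, y is the line along which they close (so a half turn about z gives the same grasp; the last joint's range is limited). The gripper opens to 85 mm and grips with 20 to 120 N. Pads are 22 mm wide; open, the fingers measure 114 mm over their backs; the gripper's body (76 mm by 85 mm) begins 54 mm behind the grasp point. The pads swing forward as they close: fully open they stand 13 mm farther back than shut.
Start: joints at [1.241, 0.308, 1.634, -0, 1.2, -0.07], TCP at [160.581, 604.025, 231.272] pointing down, gripper open.
Joint ranges: [-3.06, 3.06], [-0.79, 1.96], [0.05, 2.63], [-1.19, 4.34], [0.05, 2.64], [-2.94, 2.94]. Speed limits (rad/s): [2.79, 2.79, 3.14, 3.14, 3.14, 3.14].

INTERFACE

Orientations are given as a unit quaternion [w, x, y, z].
In Python, from rig import monitor, imaging, order gives the robot as it stands.
- The arm moves only by the tool drive_tool, never from a script. Its argument "commands" is a list that holds one entry, the list of rows, each a list of 6 numbers: the shift along the tool's x, y, z in m, then the turn, a rotation vector about the tool's x, y, z in degrees. A call has 1 to 20 rows; each row shifts and turns the commanded pose from where the row before left it, along the tool's axes as they then stand; what a row does not reach is not made up. A row lasts 1/10 s, in which the tool goes at most 50 mm and 8.59 degrees, less where a joint would pass 70% of its speed; a pose out of reach is approached as far as the arm can. A call is refused whole if a number of a shift passes 0.05 or a number of a turn 8.59, either way. A call with a gripper value outside its range is refused whole. "gripper" is the opening, from 0 (shut) to 1 (fully open), set as the call begins (left out, the last holds). The fingers move at their own pace and stop on an object; "grip_force" is the grip in N (left out, the last holds). Time passes only in rows, so rows that do not move let the fingers close. It gives the time, the measured TCP pose, the force, the opening and the grip force at its end, in the units of the state.
- monitor.read_state(): the state, without advancing time (a new reading comes with each control period).
- imaging.snapshot(name): name is "scene" or "top" or "wrist"; returns a dict with "color" (400x640x3 uint8, red, green, blue), "range_z" (400x640 float32, mm along the optical axis (not along the pixel's ray), 0 where there is no reading), "intrinsics" (3x3 intrinsics, pixels), "R" (3x3) and "t" (3): a world point X has camera coordinates R X + t. Camera axes: x right, y down, z forward; pixel columns grow to the right and rows downward; lengths in mm; the calibration is good to about 2 mm. A picture is of the moment at which its call begins.
- order.job_done(): hands the job in; it is judged then, once.
The state is a dict: "t": time; "q": joint angles; "qd": joint speeds; "joint_torque": joint torques, N m; "tool_pos": TCP position; "orientation": TCP orientation; "ft_force": force on the tool from outside, world axes, zero at the start; "moment": the same for the moment, N m; "gripper_width": opening from 0.0 (shut) to 1.0 (fully open); "gripper_force": force on a finger pad.
Only numpy, scipy, OpenCV 4.12 (cv2) and the standard library are available. Lean on these libraries where they do the work, as an engineer would, in place of code of your own. Each camera call takes 0.05 s, during which the arm holds its last target. There are 200 camera calls.

TASK

Stand the red-capped cleaner bottle in the grey dock, its foot plate lowered over both pins until it lies flush, so that the bottle cannot turn (you may carry it by the locked cap). Then press the safety cap down, turn it about a sixth of a turn anticlockwise (seen from above), lift it off and finish still holding it in the gripper, level and straight above the open bottle, about 8 cm higher than where it sat, with the bottle left seated. Keep the bottle upright and leave the other things on the worktop where they are.

Things in the scene. Friction and masses are not known exactly. Their poses are not given: they have to be found in the camera images.
- bottle: White round cleaner bottle, 72 mm across, blue label, about 0.36 kg, loose, standing upright, fixed on an aluminium foot plate 80 x 150 mm (x, y), 8 mm thick. Origin: centre of the plate's underside, z up. The plate has two 12 mm through holes at y = +58 and -58 mm (x = 0), so it fits the dock either way round. A red tick on the shoulder marks +x
- mouth (a point): centre of the bottle's mouth (neck rim), on its axis, 132 mm above the bottle's origin. Neck 34 mm across with three bayonet lugs under the cap; the 46 mm wide collar below the lugs ends 107 mm above the bottle's origin. A sprung seal in the neck pushes the cap up: 4 N at first, 11 N when pressed to the stop, 9 mm down
- cap: Red ribbed round safety cap, 54 mm across, 44 mm high, 35 g; origin: centre of its open underside, z up. Locked: origin 101 mm above the bottle's, coaxial, white bar (+x) over the red tick, about 4 degrees of play; it then cannot be turned or pulled off and can carry the bottle. Pressed 6.5 to 9 mm down it turns anticlockwise seen from above only
- cap_top (a point): centre of the cap's flat top, 44 mm above the cap's origin, 145 mm above the bottle's underside when locked. Turned 45 to 78 degrees anticlockwise from locked (best 60) the cap is free: it needs no more pressing and lifts straight off
- dock: Grey base plate 106 x 176 mm (x, y), 8 mm thick, fixed on the worktop, with two upright steel pins at y = +58 and -58 mm (x = 0): 8 mm across, tapering to 3 mm over the last 5 mm, tips 31 mm above the worktop. Origin: centre of its underside
- dock_seat (a point): centre of the dock plate's upper face, 8 mm above the worktop: the bottle's origin belongs here, its plate flat on the face, bottle y axis along the dock's y axis, either way round
- dosing_cup: bystander: pale dosing cup, 63 mm across, 49 mm high; origin under its centre
- dropper: bystander: brown dropper bottle with black top, 33 mm across, 102 mm high; origin under its centre
- blue_spool: bystander: spool of blue thread, 24 mm across, 31 mm high; origin under its centre
- tealight: bystander: tealight, 38 mm across, 15 mm high; origin under its centre
- stray_peg: bystander: wooden clothes peg, 15 x 72 x 12 mm; origin under its centre
Things that resemble listed ones, but are neither listed nor needed, are in the scene too. What is shaped like the cap but orange or turquoise is not meant.

How it is judged:
By the outcome, as a careful person would: the job done as asked, in the order asked, and still so for the second after the job is handed in, while the arm keeps its last pose, push and grip.
It also fails if it takes over 54 s, if anything falls off the work surface, if the arm or the gripper's body presses on something with over 40 N, if the wrist force passes 120 N, or if a joint passes its speed limit or range.

## Working session

There is one attempt and no reset: what is moved stays moved. The work goes in short steps, Python scripts to look and compute and a tool call to move; the robot and the scene stay as the last step left them, time stands still between calls to the robot, and variables do not carry over. Pictures are saved under pics/ and viewed, at most 10 in all, crops included, and the job is handed in when it is done.

Besides the shell and the picture viewer there is one more tool, called by a JSON object that holds its "op" and its "data", one argument or row to a line. drive_tool: Moves the arm, as the interface text tells. Its arguments: {"type":"object","properties":{"commands":{"type":"array"},"gripper":{"type":"number"},"grip_force":{"type":"number"}},"required":["commands"]}

```bash
mkdir -p pics
cat > h.py <<'E'
import numpy as np,cv2,pickle
from rig import monitor,imaging,order
def snap(n,f):
    s=imaging.snapshot(n); pickle.dump(s,open(f'pics/{f}.pkl','wb'))
    cv2.imwrite(f'pics/{f}.png',s['color'][...,::-1]); return s
def load(f): return pickle.load(open(f'pics/{f}.pkl','rb'))
def world(s,u,v,d=None):
    d=s['range_z'][int(v),int(u)] if d is None else d
    c=np.linalg.inv(s['intrinsics'])@[u,v,1]*d
    return s['R'].T@(c-s['t'])
def atz(s,u,v,z):
    r=s['R'].T@np.linalg.inv(s['intrinsics'])@[u,v,1]; o=-s['R'].T@s['t']
    return o+r*(z-o[2])/r[2]
def cloud(s):
    v,u=np.mgrid[:400,:640]; d=s['range_z']
    c=np.stack([u,v,np.ones_like(u)],-1)@np.linalg.inv(s['intrinsics']).T*d[...,None]
    return (c-s['t'])@s['R']
E
python3 - <<'E'
from h import *
a=snap('top','top0');b=snap('scene','sc0')
print(monitor.read_state())
print(-a['R'].T@a['t'],-b['R'].T@b['t'])
E
```

```text
{'t': 0.1, 'q': array([ 1.24128532e+00,  3.08923401e-01,  1.63506134e+00, -4.12270280e-05,
        1.19973339e+00, -6.96982496e-02]), 'qd': array([-0.00081771,  0.00023289, -0.00275111,  0.00014425, -0.00130759,
       -0.00109072]), 'joint_torque': array([-9.37922209e-05, -4.16408193e+01, -2.77643859e+01, -2.06340505e-04,
        3.95931944e-03,  1.47488601e-05]), 'tool_pos': array([160.35363021, 603.29531055, 230.15753894]), 'orientation': array([-1.91900305e-04,  1.29533803e-01,  9.91574437e-01, -1.04544525e-03]), 'ft_force': array([ 0.06875061, -0.38776701,  0.44757221]), 'moment': array([-0.02594476,  0.03870281, -0.06434463]), 'gripper_force': 0.0, 'gripper_width': 0.9962153512738517}
[ 452.15561065   14.03079536 1086.96516486] [  49.50232988 -656.52470526  760.08353861]
```

View pics/top0.png

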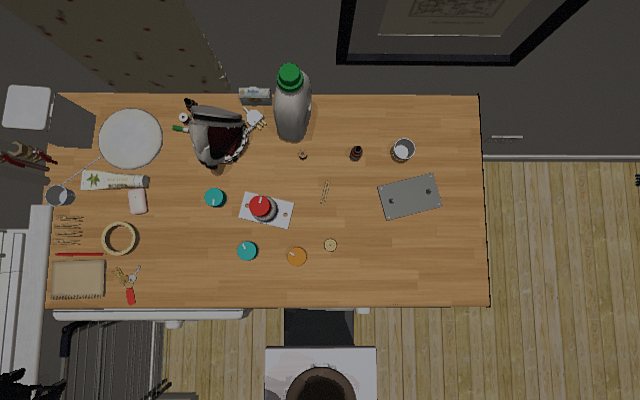

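View pics/sc0.png

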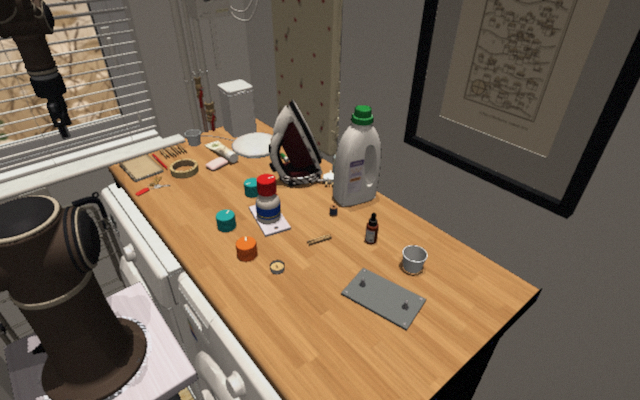

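The top view shows the bottle's red cap at about (262,206) on its plate centred near (267,210). The dock is centred at about (409,197), with the dropper at (356,153), the cup at (402,150) and the peg at (325,192). Next I'll enlarge both and measure.

Run:
```python
from h import *
s=load('top0');P=cloud(s)
im=s['color'][...,::-1]
A=cv2.resize(im[180:240,225:305],None,fx=7,fy=7,interpolation=cv2.INTER_CUBIC)
B=cv2.resize(im[165:225,370:450],None,fx=7,fy=7,interpolation=cv2.INTER_CUBIC)
cv2.imwrite('pics/crop.png',cv2.resize(np.hstack([A[:, :],B]),(800,300)))
# dock: plate top
def rect(box,zlo,zhi,mask=None):
    u0,u1,v0,v1=box;Q=P[v0:v1,u0:u1].reshape(-1,3);m=(Q[:,2]>zlo)&(Q[:,2]<zhi)
    if mask is not None:m&=mask[v0:v1,u0:u1].ravel()
    Q=Q[m];r=cv2.minAreaRect(Q[:,:2].astype(np.float32));print(box,len(Q),Q.mean(0),r,cv2.boxPoints(r).round(0).tolist())
hsv=cv2.cvtColor(im,cv2.COLOR_BGR2HSV).astype(int)
rect((370,450,165,225),3,14,hsv[...,1]<80)
rect((370,450,165,225),16,60)
rect((232,300,185,235),3,14,hsv[...,1]<80)
red=((hsv[...,0]<6)|(hsv[...,0]>172))&(hsv[...,1]>120)
rect((240,285,190,225),135,160)
Q=P[190:225,240:285].reshape(-1,3);print(np.percentile(Q[Q[:,2]>120][:,2],[5,50,95]))
print('table z',np.median(P[250:290,340:400,2]))
for n,(u,v) in dict(cup=(402,150),drop=(356,152),spool=(303,155),tl=(330,245),peg=(325,192),teal1=(215,198),teal2=(247,251),orange=(297,257)).items(): print(n,world(s,u,v).round())
```

```text
(370, 450, 165, 225) 1971 [ 586.39780368 -266.72737295    7.53759196] ((587.1585693359375, -267.2501525878906), (105.90445709228516, 176.49131774902344), 14.106294631958008) [[514.0, -195.0], [557.0, -366.0], [660.0, -340.0], [617.0, -169.0]]
(370, 450, 165, 225) 16 [ 587.51071811 -273.38607659   26.29475006] ((586.0433959960938, -266.83636474609375), (6.418803691864014, 122.14075469970703), 13.400582313537598) [[569.0, -208.0], [597.0, -327.0], [603.0, -326.0], [575.0, -207.0]]
(232, 300, 185, 235) 734 [540.93579846 154.04387893   7.61501757] ((546.0079345703125, 161.8240966796875), (151.8008270263672, 80.73211669921875), 76.47709655761719) [[489.0, 97.0], [568.0, 79.0], [603.0, 226.0], [525.0, 245.0]]
(240, 285, 190, 225) 346 [544.74837615 160.2130641  144.41693826] ((544.7649536132812, 160.84249877929688), (53.11375427246094, 51.82403564453125), 78.55548858642578) [[514.0, 140.0], [565.0, 130.0], [575.0, 182.0], [525.0, 192.0]]
[136.87991145 144.46970531 147.61258965]
table z -0.7404404714523954
cup [ 729. -250.    3.]
drop [ 705. -101.   74.]
spool [707.  51.  29.]
tl [442. -28.  12.]
peg [600. -14.   0.]
teal1 [577. 303.  41.]
teal2 [426. 207.  44.]
orange [409.  67.  43.]
```

View pics/crop.png

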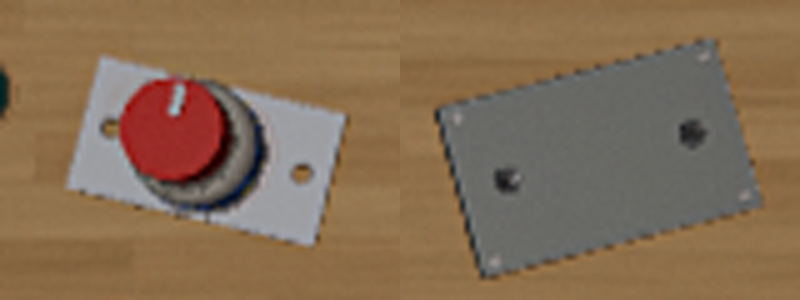

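The plate yaw is about -13.4° and the bar is consistent with it. The bottle is at about (545.5, 161). The dock is at (587, -267) with yaw +14.1°. I'll go above the bottle and turn the tool +90° so that joint 6 has room for the later turns.

{"op": "drive_tool", "data": {
  "commands": [
    [[-0.0347, -0.0235, 0, 0, 0, 0], [-0.0347, -0.0235, 0, 0, 0, 0], [-0.0347, -0.0235, 0, 0, 0, 0], [-0.0347, -0.0235, 0, 0, 0, 0], [-0.0347, -0.0235, 0, 0, 0, 0], [-0.0347, -0.0235, 0, 0, 0, 0], [-0.0347, -0.0235, 0, 0, 0, 0], [-0.0347, -0.0235, 0, 0, 0, 0], [-0.0347, -0.0235, 0, 0, 0, 0], [-0.0347, -0.0235, 0, 0, 0, 0], [-0.0347, -0.0235, 0, 0, 0, 0], [-0.0347, -0.0235, 0, 0, 0, 0], [-0.0347, -0.0235, 0, 0, 0, 0], [-0.0347, -0.0235, 0, 0, 0, 0]]
  ],
  "gripper": 1
}}

```text
t: 1.5
tool_pos: [546.1, 159.7, 230.8]
orientation: [-0.0, 0.13, 0.992, -0.0]
ft_force: [1.1, -0.7, 0.0]
gripper_width: 0.999
gripper_force: 0.0
```

{"op": "drive_tool", "data": {
  "commands": [
    [[0, 0, 0, 0, 0, 8.2], [0, 0, 0, 0, 0, 8.2], [0, 0, 0, 0, 0, 8.2], [0, 0, 0, 0, 0, 8.2], [0, 0, 0, 0, 0, 8.2], [0, 0, 0, 0, 0, 8.2], [0, 0, 0, 0, 0, 8.2], [0, 0, 0, 0, 0, 8.2], [0, 0, 0, 0, 0, 8.2], [0, 0, 0, 0, 0, 8.2], [0, 0, 0, 0, 0, 8.0], [0, 0, 0, 0, 0, 0], [0, 0, 0, 0, 0, 0]]
  ]
}}

```text
t: 2.8
tool_pos: [545.3, 161.2, 230.9]
orientation: [-0.0, 0.792, 0.611, -0.0]
ft_force: [-1.2, 0.6, -0.3]
gripper_width: 0.998
gripper_force: 0.0
```

```bash
cat >> h.py <<'E'
from scipy.spatial.transform import Rotation as Ro
def pose():
    s=monitor.read_state();q=s['orientation'];R=Ro.from_quat(np.r_[q[1:],q[0]]).as_matrix()
    print('t',s['t'],'p',s['tool_pos'].round(1),'xang',np.degrees(np.arctan2(R[1,0],R[0,0])).round(2),'z',R[:,2].round(4),'q6',s['q'][5].round(2),'F',s['ft_force'].round(1),'M',s['moment'].round(2),'w',round(s['gripper_width'],3),s['gripper_force']);return s['tool_pos'],R
E
python3 - <<'E'
from h import *
p,R=pose()
w=snap('wrist','w0');P=cloud(w);im=w['color']
hsv=cv2.cvtColor(im,cv2.COLOR_RGB2HSV).astype(int)
m=((hsv[...,0]<8)|(hsv[...,0]>172))&(hsv[...,1]>120)&(P[...,2]>138)&(P[...,2]<152)
Q=P[m];print(len(Q),Q.min(0),Q.max(0),cv2.minEnclosingCircle(Q[:,:2].astype(np.float32)),np.median(Q[:,2]))
E
```

```text
t 2.8 p [545.3 161.2 230.9] xang 75.28 z [-8.e-04 -2.e-04 -1.e+00] q6 0.47 F [-1.2  0.6 -0.3] M [-0.   -0.02 -0.  ] w 0.998 0.0
4435 [517.05107825 134.26175685 138.00449163] [571.01402566 187.82332936 146.77084221] ((544.1764526367188, 161.05654907226562), 27.12751007080078) 144.2933204207146
```

View pics/w0.png

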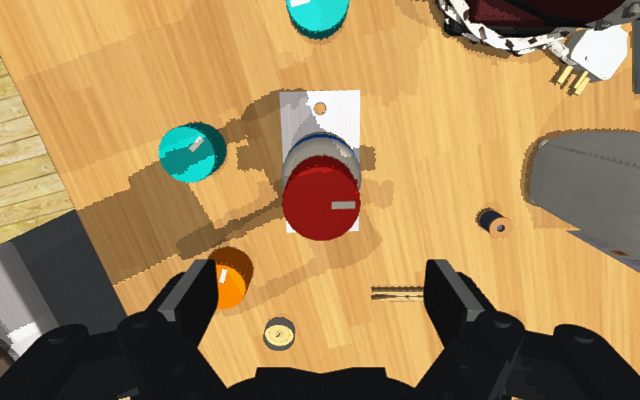

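The wrist view shows the cap centred between the fingers at (321,204). The plate edges are vertical in the image, so it's aligned with the tool, and the bar at (343,205) points along bottle +x. The cap measures (544.2, 161.1, 144.3), which agrees with the given size and height. Descending and gripping now.

{"op": "drive_tool", "data": {
  "commands": [
    [[0, -0.001, 0.013, 0, 0, 0], [0, 0, 0.013, 0, 0, 0], [0, 0, 0.013, 0, 0, 0], [0, 0, 0.013, 0, 0, 0], [0, 0, 0.013, 0, 0, 0], [0, 0, 0.013, 0, 0, 0], [0, 0, 0.013, 0, 0, 0], [0, 0, 0.013, 0, 0, 0], [0, 0, 0.01, 0, 0, 0], [0, 0, 0.01, 0, 0, 0], [0, 0, 0, 0, 0, 0], [0, 0, 0, 0, 0, 0]]
  ]
}}

```text
t: 4.05
tool_pos: [544.6, 161.5, 107.1]
orientation: [-0.0, 0.793, 0.61, -0.0]
ft_force: [0.4, 0.6, 0.6]
gripper_width: 1.002
gripper_force: 0.0
```

{"op": "drive_tool", "data": {
  "commands": [
    [[0, 0, 0, 0, 0, 0], [0, 0, 0, 0, 0, 0], [0, 0, 0, 0, 0, 0], [0, 0, 0, 0, 0, 0], [0, 0, 0, 0, 0, 0], [0, 0, 0, 0, 0, 0], [0, 0, 0, 0, 0, 0], [0, 0, 0, 0, 0, 0], [0, 0, 0, 0, 0, 0], [0, 0, 0, 0, 0, 0], [0, 0, 0, 0, 0, 0], [0, 0, 0, 0, 0, 0]]
  ],
  "gripper": 0,
  "grip_force": 90
}}

```text
t: 5.25
tool_pos: [545.2, 161.7, 107.5]
orientation: [0.0, 0.793, 0.61, 0.001]
ft_force: [1.6, 1.1, 4.7]
gripper_width: 0.608
gripper_force: 92.7
```

```bash
python3 -c "
from h import *
pose()"
```

```text
t 5.25 p [545.2 161.7 107.5] xang 75.11 z [ 1.3e-03  3.0e-04 -1.0e+00] q6 0.47 F [1.6 1.1 4.7] M [ 0.05 -0.27 -0.  ] w 0.608 92.69978177529993
```

{"op": "drive_tool", "data": {
  "commands": [
    [[0, 0, -0.005, 0, 0, 0], [0, 0, -0.01, 0, 0, 0], [0, 0, -0.015, 0, 0, 0], [0, 0, -0.015, 0, 0, 0], [0, 0, -0.015, 0, 0, 0], [0, 0, -0.01, 0, 0, 0], [0, 0, -0.005, 0, 0, 0], [0, 0, 0, 0, 0, 0], [0, 0, 0, 0, 0, 0]]
  ]
}}

```text
t: 6.15
tool_pos: [544.2, 161.4, 181.9]
orientation: [-0.0, 0.793, 0.61, -0.0]
ft_force: [0.4, 0.5, -3.6]
gripper_width: 0.599
gripper_force: 94.5
```

```bash
python3 -c "
from h import *
pose()
snap('wrist','w1')"
```

```text
t 6.15 p [544.2 161.4 181.9] xang 75.11 z [-8.e-04 -2.e-04 -1.e+00] q6 0.47 F [ 0.4  0.5 -3.6] M [ 0.01 -0.03 -0.02] w 0.599 94.5068269038893
```

View pics/w1.png

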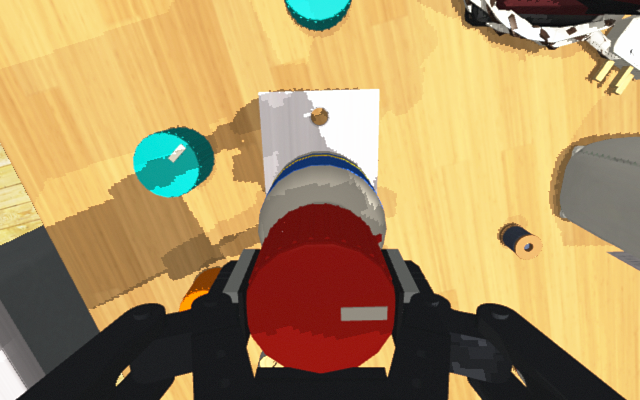

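The bottle hangs straight from the cap, with its far hole at (319,116) in line with the cap and the plate edges square. The force shows about 3.6 N carried. Now over to the dock.

{"op": "drive_tool", "data": {
  "commands": [
    [[-0.012, 0.0045, 0, 0, 0, 0], [-0.024, 0.009, 0, 0, 0, 0], [-0.026, 0.0097, 0, 0, 0, 0], [-0.026, 0.0097, 0, 0, 0, 0], [-0.026, 0.0097, 0, 0, 0, 0], [-0.026, 0.0097, 0, 0, 0, 0], [-0.026, 0.0097, 0, 0, 0, 0], [-0.026, 0.0097, 0, 0, 0, 0], [-0.026, 0.0097, 0, 0, 0, 0], [-0.026, 0.0097, 0, 0, 0, 0], [-0.026, 0.0097, 0, 0, 0, 0], [-0.026, 0.0097, 0, 0, 0, 0], [-0.026, 0.0097, 0, 0, 0, 0], [-0.026, 0.0097, 0, 0, 0, 0], [-0.026, 0.0097, 0, 0, 0, 0], [-0.026, 0.0097, 0, 0, 0, 0], [-0.019, 0.007, 0, 0, 0, 0], [-0.01, 0.0037, 0, 0, 0, 0]]
  ]
}}

```text
t: 8.0
tool_pos: [588.4, -296.5, 181.6]
orientation: [-0.0, 0.793, 0.609, -0.0]
ft_force: [-0.1, 0.6, -3.1]
gripper_width: 0.603
gripper_force: 94.5
```

{"op": "drive_tool", "data": {
  "commands": [
    [[0, 0, 0, 0, 0, -3.5], [0, 0, 0, 0, 0, -4], [0, 0, 0, 0, 0, -4], [0, 0, 0, 0, 0, -4], [0, 0, 0, 0, 0, -4], [0, 0, 0, 0, 0, -4], [0, 0, 0, 0, 0, -3], [0, 0, 0, 0, 0, -1], [0, 0, 0, 0, 0, 0], [0, 0, 0, 0, 0, 0], [0, 0, 0, 0, 0, 0]]
  ]
}}

```text
t: 9.1
tool_pos: [589.0, -294.1, 182.2]
orientation: [-0.0, 0.625, 0.78, 0.0]
ft_force: [-0.1, 0.1, -3.2]
gripper_width: 0.605
gripper_force: 94.5
```

Run:
```python
from h import *
p,R=pose()
w=snap('wrist','w2');P=cloud(w);t=snap('top','top2');T=cloud(t)
def rect(n,P,lo,hi):
    Q=P.reshape(-1,3);m=(Q[:,2]>lo)&(Q[:,2]<hi)&(np.hypot(Q[:,0]-587,Q[:,1]+267)<115);Q=Q[m]
    r=cv2.minAreaRect(Q[:,:2].astype(np.float32));b=cv2.boxPoints(r);e=[b[i+1]-b[i] for i in (0,1)];l=max(e,key=np.linalg.norm)
    print(n,len(Q),r,'longaxis deg',np.degrees(np.arctan2(l[1],l[0])),'zmed',np.median(Q[:,2]),b.round().tolist())
for n,X in (('w',P),('t',T)):
    rect(n+' dock',X,4,12); rect(n+' plate',X,76,92)
```

```text
t 9.1 p [ 589.  -294.1  182.2] xang 102.6 z [-1.e-04  1.e-04 -1.e+00] q6 -0.75 F [-0.1  0.1 -3.2] M [-0.02 -0.    0.03] w 0.605 94.49338626676763
w dock 6928 ((609.3846435546875, -226.58636474609375), (100.36713409423828, 193.74154663085938), 58.76785659790039) longaxis deg -31.232132 zmed 7.248628059004076 [[501.0, -219.0], [666.0, -320.0], [718.0, -234.0], [553.0, -133.0]]
w plate 8476 ((578.756103515625, -256.7353515625), (80.24878692626953, 71.085693359375), 13.9371919631958) longaxis deg 13.937188 zmed 80.51527265523396 [[531.0, -232.0], [548.0, -301.0], [626.0, -282.0], [609.0, -213.0]]
t dock 884 ((576.7847900390625, -260.35455322265625), (209.785888671875, 183.1422882080078), 86.13604736328125) longaxis deg 86.13605 zmed 7.416122632595454 [[478.0, -359.0], [661.0, -371.0], [675.0, -162.0], [492.0, -150.0]]
t plate 557 ((584.9005126953125, -277.49334716796875), (80.1224594116211, 117.01203155517578), 13.83987045288086) longaxis deg -76.160126 zmed 80.76660735393898 [[532.0, -230.0], [560.0, -344.0], [638.0, -325.0], [610.0, -211.0]]
```

View pics/w2.png

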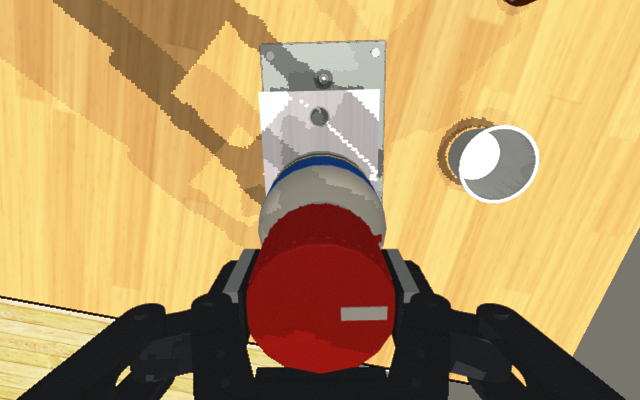

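The dock's far pin is at about (323,78), the plate hole at (319,116), and the plate yaw of 13.9° matches the dock. My y move was about 27 mm too long. I'll enlarge the pin and hole to get the exact offset.

Run:
```python
from h import *
w=load('w2');im=w['color'][...,::-1]
cv2.imwrite('pics/c2.png',cv2.resize(im[30:135,255:395],None,fx=5,fy=5,interpolation=cv2.INTER_CUBIC))
P=cloud(w);S=P[30:135,255:395];m=(S[...,2]>18)&(S[...,2]<40);print('pin pts',m.sum(),S[m].mean(0),S[m].max(0), (np.argwhere(m).mean(0)))
```

```text
pin pts 82 [ 571.36424924 -212.42443728   27.63637817] [ 575.21041139 -208.53529624   32.41449556] [48.40243902 68.20731707]
```

View pics/c2.png

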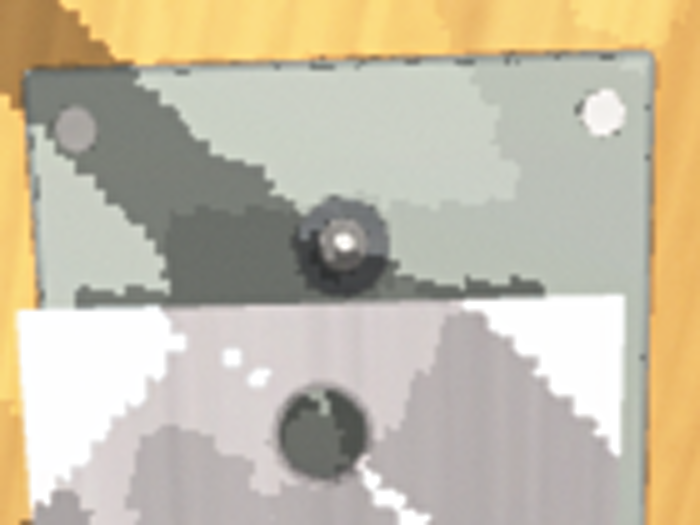

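The pin tip is at (323.0,78.2) and the hole rim centre at (319.0,115.8).

Run:
```python
from h import *
w=load('w2');p,R=pose()
pin=atz(w,323.0,78.2,31)
for zt in (81,82.5): 
    h=atz(w,319.0,115.8,zt);d=pin-h;print(pin,h,d,'tool',(R.T@np.r_[d[:2],0]))
th=np.radians(14);ax=np.array([-np.sin(th),np.cos(th)])
print('pin->dock centre',pin[:2]-58*ax,'hole->bottle',h[:2]-58*ax)
```

```text
t 9.2 p [ 589.  -294.1  182.3] xang 102.6 z [-0.e+00  1.e-04 -1.e+00] q6 -0.75 F [-0.5 -0.5 -2.9] M [-0.    0.06 -0.02] w 0.605 94.49349566217279
[ 571.17832776 -212.42866629   31.        ] [ 573.97613216 -238.22316019   81.        ] [ -2.7978044  25.7944939 -50.       ] tool [2.57836330e+01 2.89618520e+00 1.77779054e-03]
[ 571.17832776 -212.42866629   31.        ] [ 573.96429889 -238.13028195   82.5       ] [ -2.78597113  25.70161566 -51.5       ] tool [2.56904102e+01 2.88747376e+00 1.77137617e-03]
pin->dock centre [ 585.20979771 -268.70581842] hole->bottle [ 587.99576884 -294.40743408]
```

{"op": "drive_tool", "data": {
  "commands": [
    [[0.005, 0.0006, 0, 0, 0, 0], [0.008, 0.0009, 0, 0, 0, 0], [0.008, 0.0009, 0, 0, 0, 0], [0.0047, 0.0005, 0, 0, 0, 0], [0, 0, 0.005, 0, 0, 0], [0, 0, 0.01, 0, 0, 0], [0, 0, 0.01, 0, 0, 0], [0, 0, 0.008, 0, 0, 0], [0, 0, 0.004, 0, 0, 0], [0, 0, 0, 0, 0, 0], [0, 0, 0, 0, 0, 0], [0, 0, 0, 0, 0, 0]]
  ]
}}

```text
t: 10.4
tool_pos: [586.7, -268.8, 145.8]
orientation: [0.001, 0.625, 0.78, 0.0]
ft_force: [-0.6, -0.4, -3.7]
gripper_width: 0.606
gripper_force: 94.5
```

Run:
```python
from h import *
pose()
w=snap('wrist','w3');im=w['color'][...,::-1]
t=snap('top','t3')['color'][...,::-1]
s=snap('scene','s3')['color'][...,::-1]
A=cv2.resize(im[60:160,250:390],None,fx=4,fy=4,interpolation=cv2.INTER_CUBIC)
B=cv2.resize(s[250:340,330:440],(240,200),interpolation=cv2.INTER_CUBIC)
C=cv2.resize(t[160:230,370:450],(240,200),interpolation=cv2.INTER_CUBIC)
cv2.imwrite('pics/c3.png',np.hstack([A,np.vstack([B,C])]))
```

```text
t 10.4 p [ 586.7 -268.8  145.8] xang 102.61 z [ 1.e-03 -5.e-04 -1.e+00] q6 -0.72 F [-0.6 -0.4 -3.7] M [0.03 0.02 0.  ] w 0.606 94.52024326219544
```

View pics/c3.png

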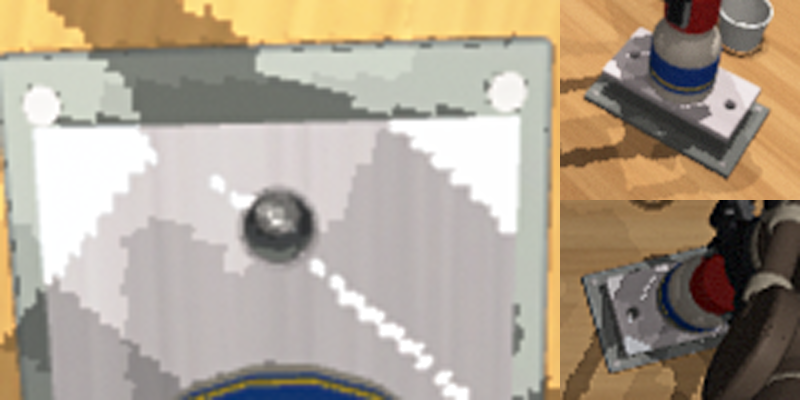

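The pin tip is visible inside the hole: tip at about (318.9,112.1), hole centre at about (319.4,116.4). The small offset could be parallax, so I'll check it.

Run:
```python
from h import *
w=load('w3');p,R=pose()
pin=atz(w,318.9,112.1,31);h=atz(w,319.4,116.4,46);d=pin-h;d[2]=0;print(pin,h,R.T@d)
P=cloud(w)
S=P[85:110,255:285].reshape(-1,3);print('plate z',np.median(S[S[:,2]>30][:,2]))
S=P.reshape(-1,3);i=np.hypot(*(S[:,:2]-pin[:2]).T)<4;print('pin z max',np.percentile(S[i][:,2],[5,50,95]))
def edge(lo,hi,u0,u1): # top edge lines: first row per column in z band
    pts=[]
    for u in range(u0,u1):
        v=np.where((P[50:120,u,2]>lo)&(P[50:120,u,2]<hi))[0]
        if len(v):pts.append(P[50+v[0],u,:2])
    a=cv2.fitLine(np.array(pts,np.float32),cv2.DIST_HUBER,0,.01,.01).ravel();print(np.degrees(np.arctan2(a[1],a[0])),a,len(pts))
edge(4,11,262,380);edge(40,52,265,375)
```

```text
t 10.55 p [ 586.6 -268.7  145.9] xang 102.62 z [ 9.e-04 -5.e-04 -1.e+00] q6 -0.72 F [ 0.4 -0.5 -3.1] M [ 0.03  0.04 -0.04] w 0.598 94.52094864202081
[ 571.30610826 -211.42058729   31.        ] [ 572.14024561 -213.28527973   46.        ] [ 2.00185429e+00 -4.06742558e-01 -1.71258744e-03]
plate z 44.239084624692175
pin z max [19.34302757 27.66762553 30.97387711]
14.350855 [ 9.6879613e-01  2.4785902e-01  5.6631964e+02 -1.8298526e+02] 118
13.905604 [ 9.7069299e-01  2.4032302e-01  5.6862335e+02 -1.9727954e+02] 110
```

{"op": "drive_tool", "data": {
  "commands": [
    [[0.0015, -0.0002, 0, 0, 0, -0.4], [0, 0, 0, 0, 0, 0], [0, 0, 0.003, 0, 0, 0], [0, 0, 0.003, 0, 0, 0], [0, 0, 0.003, 0, 0, 0], [0, 0, 0.003, 0, 0, 0], [0, 0, 0.002, 0, 0, 0], [0, 0, 0, 0, 0, 0], [0, 0, 0, 0, 0, 0]]
  ]
}}

```text
t: 11.45
tool_pos: [585.7, -267.1, 131.2]
orientation: [-0.0, 0.622, 0.783, -0.0]
ft_force: [-0.1, -0.1, -3.0]
gripper_width: 0.602
gripper_force: 94.5
```

{"op": "drive_tool", "data": {
  "commands": [
    [[0, 0, 0.002, 0, 0, 0], [0, 0, 0.002, 0, 0, 0], [0, 0, 0.002, 0, 0, 0], [0, 0, 0.002, 0, 0, 0], [0, 0, 0.002, 0, 0, 0], [0, 0, 0.002, 0, 0, 0], [0, 0, 0.001, 0, 0, 0], [0, 0, 0, 0, 0, 0], [0, 0, 0, 0, 0, 0]]
  ]
}}

```text
t: 12.35
tool_pos: [585.7, -267.1, 118.3]
orientation: [0.0, 0.622, 0.783, -0.0]
ft_force: [0.3, 0.0, -2.0]
gripper_width: 0.603
gripper_force: 94.5
```

{"op": "drive_tool", "data": {
  "commands": [
    [[0, 0, 0.001, 0, 0, 0], [0, 0, 0.001, 0, 0, 0], [0, 0, 0.0005, 0, 0, 0], [0, 0, 0, 0, 0, 0], [0, 0, 0, 0, 0, 0]]
  ]
}}

```text
t: 12.85
tool_pos: [586.3, -267.4, 116.5]
orientation: [0.001, 0.622, 0.783, 0.0]
ft_force: [0.0, -0.1, 0.5]
gripper_width: 0.602
gripper_force: 94.9
```

```bash
python3 -c "
from h import *
for i in range(3): pose(); w=snap('wrist','w4')
P=cloud(w);S=P[60:140,255:385].reshape(-1,3);print(np.median(S[(S[:,2]>12)&(S[:,2]<24)][:,2]))"
```

```text
t 12.85 p [ 586.3 -267.4  116.5] xang 103.02 z [ 1.3e-03 -7.0e-04 -1.0e+00] q6 -0.72 F [ 0.  -0.1  0.5] M [0.05 0.   0.02] w 0.602 94.86754619392741
t 12.9 p [ 586.3 -267.4  116.5] xang 103.02 z [ 1.4e-03 -7.0e-04 -1.0e+00] q6 -0.72 F [-0.4  0.4  0.9] M [ 0.01 -0.02  0.01] w 0.598 94.86423025235126
t 12.95 p [ 586.3 -267.4  116.5] xang 103.02 z [ 1.4e-03 -7.0e-04 -1.0e+00] q6 -0.72 F [-0.1 -1.   0.8] M [ 0.   -0.02  0.03] w 0.604 94.85764408986142
15.243696869259185
```

The plate is flush: its top measures 15.2 mm against a table bias of -0.7, and the load has gone off the arm. Now pressing.

{"op": "drive_tool", "data": {
  "commands": [
    [[0, 0, 0.001, 0, 0, 0], [0, 0, 0.001, 0, 0, 0], [0, 0, 0.001, 0, 0, 0], [0, 0, 0.001, 0, 0, 0], [0, 0, 0.001, 0, 0, 0], [0, 0, 0.001, 0, 0, 0], [0, 0, 0.001, 0, 0, 0], [0, 0, 0.001, 0, 0, 0], [0, 0, 0, 0, 0, 0], [0, 0, 0, 0, 0, 0]]
  ]
}}

```text
t: 14.0
tool_pos: [586.3, -267.4, 109.4]
orientation: [0.001, 0.622, 0.783, 0.0]
ft_force: [-2.5, 1.3, 8.9]
gripper_width: 0.605
gripper_force: 95.8
```

```bash
python3 -c "
from h import *
for i in range(3): pose(); w=snap('wrist','w5')
P=cloud(w);S=P[60:140,255:385].reshape(-1,3);print(np.median(S[(S[:,2]>12)&(S[:,2]<24)][:,2]))
S=P.reshape(-1,3);print(np.median(S[(S[:,2]>130)&(np.hypot(S[:,0]-586,S[:,1]+267)<20)][:,2]))"
```

```text
t 14.0 p [ 586.3 -267.4  109.4] xang 103.01 z [ 1.2e-03 -7.0e-04 -1.0e+00] q6 -0.72 F [-2.5  1.3  8.9] M [ 0.15  0.29 -0.01] w 0.605 95.771871586403
t 14.05 p [ 586.3 -267.4  109.4] xang 103.01 z [ 1.3e-03 -7.0e-04 -1.0e+00] q6 -0.72 F [-2.8  1.3  8. ] M [ 0.15  0.18 -0.02] w 0.6 95.77310773529462
t 14.1 p [ 586.3 -267.3  109.4] xang 103.02 z [ 1.2e-03 -7.0e-04 -1.0e+00] q6 -0.72 F [-2.9 -0.2  8.5] M [0.15 0.26 0.02] w 0.606 95.77363806856738
15.265535991873518
145.54023161798872
```

{"op": "drive_tool", "data": {
  "commands": [
    [[0, 0, 0.001, 0, 0, 0], [0, 0, 0.0005, 0, 0, 0], [0, 0, 0, 0, 0, 0], [0, 0, 0, 0, 0, -3], [0, 0, 0, 0, 0, -5], [0, 0, 0, 0, 0, -5], [0, 0, 0, 0, 0, 0]]
  ]
}}

```text
t: 14.85
tool_pos: [587.4, -267.7, 108.6]
orientation: [0.002, 0.529, 0.848, 0.0]
ft_force: [-1.0, 0.6, 9.7]
gripper_width: 0.602
gripper_force: 96.0
```

```bash
python3 -c "
from h import *
pose()"
```

```text
t 14.85 p [ 587.4 -267.7  108.6] xang 116.1 z [ 0.0036 -0.0016 -1.    ] q6 -0.95 F [-1.   0.6  9.7] M [0.21 0.1  0.02] w 0.602 95.95748665284191
```

{"op": "drive_tool", "data": {
  "commands": [
    [[0, 0, 0, 0, 0, -5], [0, 0, 0, 0, 0, -5], [0, 0, 0, 0, 0, -5], [0, 0, 0, 0, 0, -5], [0, 0, 0, 0, 0, -5], [0, 0, 0, 0, 0, -5], [0, 0, 0, 0, 0, -5], [0, 0, 0, 0, 0, -5], [0, 0, 0, 0, 0, -5], [0, 0, 0, 0, 0, -2], [0, 0, 0, 0, 0, 0], [0, 0, 0, 0, 0, 0]]
  ]
}}

```text
t: 16.05
tool_pos: [587.6, -267.7, 108.6]
orientation: [0.002, 0.148, 0.989, -0.001]
ft_force: [-0.7, 0.8, 10.0]
gripper_width: 0.603
gripper_force: 96.0
```

Run:
```python
from h import *
pose()
w=snap('wrist','w6')['color'][...,::-1];s=snap('scene','s6')['color'][...,::-1]
cv2.imwrite('pics/c6.png',np.hstack([cv2.resize(w,(480,300)),cv2.resize(s[215:335,330:450],(300,300),interpolation=cv2.INTER_CUBIC)]))
```

```text
t 16.05 p [ 587.6 -267.7  108.6] xang 163.01 z [ 0.004  -0.0016 -1.    ] q6 -1.77 F [-0.7  0.8 10. ] M [0.22 0.06 0.01] w 0.603 95.97886187846598
```

View pics/c6.png

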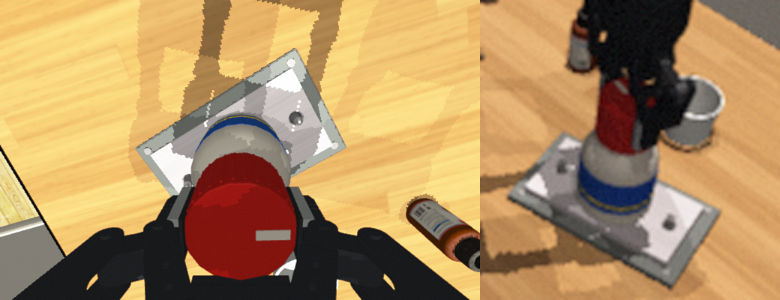

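The bar kept its place in the gripper while the tool turned 60°. The bottle stayed put, with a pin through each visible hole. Lifting straight up.

{"op": "drive_tool", "data": {
  "commands": [
    [[0, 0, -0.002, 0, 0, 0], [0, 0, -0.002, 0, 0, 0], [0, 0, -0.002, 0, 0, 0], [0, 0, -0.002, 0, 0, 0], [0, 0, -0.002, 0, 0, 0], [0, 0, -0.002, 0, 0, 0], [0, 0, 0, 0, 0, 0]]
  ]
}}

```text
t: 16.85
tool_pos: [584.9, -266.7, 117.3]
orientation: [-0.001, 0.148, 0.989, 0.0]
ft_force: [0.8, -0.8, -0.9]
gripper_width: 0.602
gripper_force: 95.0
```

{"op": "drive_tool", "data": {
  "commands": [
    [[0, 0, -0.002, 0, 0, 0], [0, 0, -0.003, 0, 0, 0], [0, 0, -0.003, 0, 0, 0], [0, 0, 0, 0, 0, 0], [0, 0, 0, 0, 0, 0]]
  ]
}}

```text
t: 17.35
tool_pos: [585.7, -267.0, 126.5]
orientation: [0.0, 0.148, 0.989, 0.0]
ft_force: [-0.0, -0.4, -0.4]
gripper_width: 0.6
gripper_force: 94.9
```

```bash
python3 -c "
from h import *
for i in range(3): pose(); w=snap('wrist','w7')"
```

```text
t 17.35 p [ 585.7 -267.   126.5] xang 163.02 z [ 0.  0. -1.] q6 -1.77 F [-0.  -0.4 -0.4] M [-0.01 -0.04  0.05] w 0.6 94.94934391899733
t 17.4 p [ 585.6 -267.   126.3] xang 163.02 z [-2.e-04  1.e-04 -1.e+00] q6 -1.77 F [-0.6 -0.4 -0.2] M [-0.02 -0.01  0.  ] w 0.605 94.94900131383474
t 17.45 p [ 585.6 -266.9  126.2] xang 163.02 z [-3.e-04  2.e-04 -1.e+00] q6 -1.77 F [-0.   0.2 -0.5] M [ 0.    0.01 -0.06] w 0.607 94.94857068373676
```

{"op": "drive_tool", "data": {
  "commands": [
    [[0, 0, -0.003, 0, 0, 0], [0, 0, -0.006, 0, 0, 0], [0, 0, -0.008, 0, 0, 0], [0, 0, -0.01, 0, 0, 0], [0, 0, -0.01, 0, 0, 0], [0, 0, -0.01, 0, 0, 0], [0, 0, -0.01, 0, 0, 0], [0, 0, -0.007, 0, 0, 0], [0, 0, -0.004, 0, 0, 0], [0, 0, -0.002, 0, 0, 0], [0, 0, 0, 0, 0, 0], [0, 0, 0, 0, 0, 0], [0, 0, 0, 0, 0, 0]]
  ]
}}

```text
t: 18.8
tool_pos: [585.4, -266.9, 195.6]
orientation: [-0.001, 0.148, 0.989, 0.0]
ft_force: [0.4, 0.1, -0.2]
gripper_width: 0.6
gripper_force: 94.9
```

Run:
```python
from h import *
pose()
w=snap('wrist','w8');s=snap('scene','s8');P=cloud(w);S=P.reshape(-1,3)
c=S[(S[:,2]>215)&(S[:,2]<240)&((w['color'].reshape(-1,3)[:,0]>90)&(w['color'].reshape(-1,3)[:,1]<50))]
print('cap',len(c),cv2.minEnclosingCircle(c[:,:2].astype(np.float32)),np.median(c[:,2]))
n=S[(S[:,2]>134)&(S[:,2]<146)&(np.hypot(S[:,0]-586,S[:,1]+267)<40)]
print('neck',len(n),cv2.minEnclosingCircle(n[:,:2].astype(np.float32)) if len(n) else '')
Q=P[60:200].reshape(-1,3);m=(Q[:,2]>12)&(Q[:,2]<20)&(np.hypot(Q[:,0]-586,Q[:,1]+267)<100);print('plate z',np.median(Q[m][:,2]),np.ptp(np.percentile(Q[m][:,2],[10,90])))
cv2.imwrite('pics/c8.png',np.hstack([cv2.resize(w['color'][...,::-1],(480,300)),cv2.resize(s['color'][155:335,320:500,::-1],(300,300),interpolation=cv2.INTER_CUBIC)]))
```

```text
t 18.8 p [ 585.4 -266.9  195.6] xang 163.01 z [-1.e-03  5.e-04 -1.e+00] q6 -1.77 F [ 0.4  0.1 -0.2] M [-0.03 -0.02  0.02] w 0.6 94.94098673130793
cap 16862 ((583.8864135742188, -267.59515380859375), 27.313865661621094) 231.1260989068494
neck 645 ((575.3877563476562, -267.1522521972656), 19.673368453979492)
plate z 15.161899516673083 1.8683786718064965
```

View pics/c8.png

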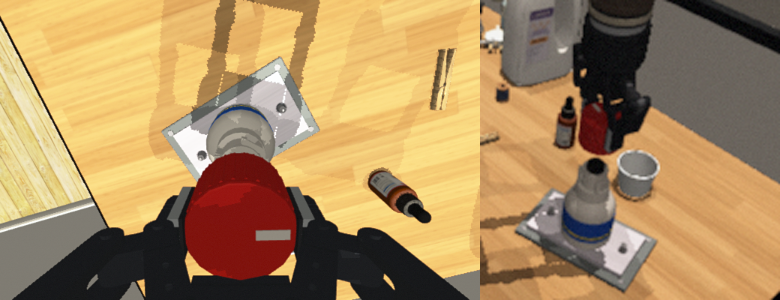

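The cap is in the gripper above the open neck at (596,165). The bottle is seated with a pin in each hole, and the dropper, cup and peg look undisturbed.

```bash
python3 -c "
from h import *
print(order.job_done())"
```

```text
the job is handed in; nothing more can be done
None
```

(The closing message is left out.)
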